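# Trip the press's ratchet and let the weighted ram down onto the glue-up

### The arm

A 6-joint arm with a two-finger parallel gripper is mounted at the origin on a cart in front of the work surface, level with it; the furniture and walls round the work are solid. World frame = base frame: x ahead of the robot, y to its left, z up, the work surface at z = 0. Lengths are in m, angles in rad, forces in N, time in s.
With the tool pointing down it reaches from about 0.3 to 0.875 m from the base axis. Payload 4.2 kg.
Tool frame: the origin (TCP) lies at the very end of the fingers, on their centre line; the grasp point (between the pads) lies 19 mm behind it (r.tcp_to_grasp is the distance from the TCP to the grasp point, in m); z points along the fingers, y is the line along which they close (so a half turn about z gives the same grasp; the last joint's range is limited). The gripper opens to 85 mm and grips with 20 to 120 N. Pads are 22 mm wide; open, the fingers measure 114 mm over their backs; the gripper's body (76 mm by 85 mm) begins 54 mm behind the grasp point. The pads swing forward as they close: fully open they stand 13 mm farther back than shut.
Start: joints at [1.146, 0.32, 1.565, -0, 1.257, -0.02], TCP at [0.226, 0.529, 0.231] pointing down, gripper open.
Joint ranges: [-3.11, 3.11], [-0.84, 2.01], [0.21, 2.61], [-1.34, 4.49], [0.05, 2.63], [-2.56, 2.56]. Speed limits (rad/s): [2.57, 2.57, 3.14, 3.14, 3.14, 3.14].

### API

Orientations are given as a unit quaternion [x, y, z, w].
In Python, from bench import sensors, read_camera, get_calibration, r gives the robot as it stands.
- The arm moves only by the tool jog_arm, never from a script. Its argument "series" is a list of rows, each an object with "linear": the shift along the tool's x, y, z in mm, a list of three; "dr": the turn, a rotation vector about the tool's x, y, z in rad, a list of three. A call has exactly 10 rows; each row shifts and turns the commanded pose from where the row before left it, along the tool's axes as they then stand; what a row does not reach is not made up. A row lasts 1/12 s, in which the tool goes at most 41.7 mm and 7.16 degrees, less where a joint would pass 70% of its speed; a pose out of reach is approached as far as the arm can. A call is refused whole if a number of a shift passes 41.7 or a number of a turn 0.125, either way. A call with a gripper value outside its range is refused whole. "grip" is the finger opening in mm, from 0 to 85.4, set as the call begins (left out, the last holds). The fingers move at their own pace and stop on an object; the grip force is fixed at half the most. Time passes only in rows, so rows that do not move let the fingers close, or fill a call up. It gives the time, the measured TCP pose, the force, the opening and the grip force at its end, in the units of the state.
- sensors.get_state(): the state, without advancing time (a new reading comes with each control period).
- read_camera(name): name is "scene" or "side" or "wrist"; returns the picture (384x512x3 uint8, red, green, blue); there is no depth.
- get_calibration(name): a dict with "K" (3x3 intrinsics, pixels), "world_from_camera" (4x4, takes a point from camera to world coordinates). Camera axes: x right, y up, looking along -z (the intrinsics and any distortion apply to the point x, -y, -z); pixel columns grow to the right and rows downward; lengths in m; the calibration is good to about 2 mm. A picture is of the moment at which its call begins: read the wrist's pose just before it. get_calibration takes no time and is no camera call; for the wrist camera it gives the pose at the moment of the call.
- r.finish_job(): hands the job in; it is judged then, once.
The state is a dict: "time_s": time; "qpos": joint angles; "qvel": joint speeds; "tau": joint torques, N m; "tcp_pos": TCP position; "orientation": TCP orientation; "contact_force": force on the tool from outside, world axes, zero at the start; "wrist_torque": the same for the moment, N m; "gripper_width": opening from 0.0 (shut) to 1.0 (fully open); "finger_force": force on a finger pad.
Only numpy, scipy, OpenCV 4.12 (cv2) and the standard library are available. Lean on these libraries where they do the work, as an engineer would, in place of code of your own. Each camera call takes 0.05 s, during which the arm holds its last target. There are 200 camera calls.

### The job

The weighted ram of the bench press is held up by its ratchet pawl over a freshly glued block. Push the pawl's trip lever down to its stop, ease the crank up a little so that the pawl springs out of the ratchet, then, keeping a firm grip on the crank, let it turn back slowly and let go only once the ram has settled gently on the block. Do not let the ram drop or drive it into the wood with the crank: in the end its own weight alone must press the block, the pawl must still be out, and the glue-up and the things around must not have been shifted.

Things in the scene. Friction and masses are not known exactly. Their poses are not given: they have to be found in the camera images.
- press: Grey cast bench press, fixed, in a different place and yaw each time. Foot 200 x 120 x 18 mm, column at the back, head at 160 to 226 mm height. Origin on the bench under the ram's axis; x points from its front (facing the robot) to the column, y to its left, z up. A rack on the ram meshes with a pinion (pitch radius 14 mm) on a level shaft along y.
- trip_pad (a point): Centre of the top of the trip lever's ribbed thumb pad (26 mm along x, 42 along y, 7 thick), at the front left of the head. The lever is 64 mm long and points forward from its pivot. The pad is tilted 0.25 rad, front edge higher; pressed down it sinks 37 mm to a hard stop, against 3 to 5 N, and stays where it is put.
- trip_lever (a joint): Trip lever: 0 = holding, pad up; 0.6 rad = pad down at the stop. It moves the pawl only through a spring: with the lever down the pawl still stays jammed under the loaded tooth, and springs out by itself once the crank takes the load off it (0.02 to 0.05 rad of raising is enough).
- pawl_nose (a point): Nose of the 46 mm steel pawl, on the upper front of the ratchet wheel; the pawl's pivot lies to the front of it.
- wheel_centre (a point): Centre of the toothed steel ratchet wheel (80 mm in diameter, 10 thick) on the left end of the shaft (x = 28, y = 41, z = 190 mm in the press frame). The pawl's nose is about 36 mm from it when engaged, about 48 mm when out.
- crank_centre (a point): Point on the shaft's axis level with the middle of the crank grip (x = 28, y = -109, z = 190 mm in the press frame): centre of the circle of radius 80 mm that the grip's middle runs on, in the upright plane square to the press's y.
- grip: Origin at the middle of the crank's black grip: a round sleeve 26 mm in diameter, 98 mm long, level along the press's y, that spins freely on its pin, so a hand holding it need not turn. It starts above or in front of the shaft, at a varying angle; lowering carries it forward (to the robot), down, then to the back, by 1.4 to 3.9 rad in all.
- shaft (a joint): Angle of shaft, crank and wheel from the start: grows as the ram is lowered (71.4 rad per metre of ram), negative when raised (at most 0.85 rad). The ram's weight pulls the grip along its circle in the lowering sense with about 4 to 10 N, until the ram rests on the work; then the pull fades to about 0.
- ram (a joint): How far the ram (2.9 to 4.1 kg) has come down from its start, in m; it can go up 12 mm, and down until it rests on the work.
- ram_end (a point): Centre of the lower end of the ram's 28 mm square bar, 154 mm above the bench at the start. A round levelling foot, 52 mm in diameter, is screwed into it and locked with a nut; its underside stands 20 to 32 mm below this point, differently each time and not measured. On the ram's top sits a round weight, 66 mm in diameter (up to 337 mm above the bench).
- table: Steel table of the press, 104 x 120 x 12 mm on a threaded post, fixed; its height differs each time. Its top lies 38 mm above its origin, 34 to 54 mm above the bench.
- strip: Plywood strip 66 x 150 x 12 mm lying loose on the table, long side along the press's y. Origin: centre of its underside.
- block: Pine block 60 x 90 x 35 mm lying loose on the strip, under the ram's foot; glued joint, not to be shifted. Origin: centre of its underside; its top is 35 mm higher.
- block_a: Wooden offcut 45 x 120 x 45 mm, lying at the back left. Bystander.
- masking_tape: Roll of masking tape, 100 mm in diameter, 25 mm high, lying to the right of the press. Bystander.
- tape_measure: Tape measure 68 x 76 x 31 mm, at the front left. Bystander.
- pencil: Carpenter's pencil 165 mm long, at the front. Bystander.
- screwdriver_red: Screwdriver 211 mm long, 28 mm thick, lying to the right of the press near the crank's swing. Bystander.
- chisel_wide: Wood-handled chisel 250 mm long, to the left. Bystander.
- spring_clamp_b: Spring clamp 139 mm long, 26 mm high, at the left. Bystander.

How it is judged:
On the way, in this order (a step that is already met when the one before it is completed fails the run):
1. the trip lever is down at its stop (over 0.5 rad) while the ram is still up (value of joint trip_lever above 0.5 rad and value of joint ram below 0.004 m), for 0.1 s.
2. the pawl is out of the ratchet (nose over 44 mm from the wheel's centre) with the ram still up, held by the crank (distance between pawl_nose and wheel_centre above 0.044 m and value of joint ram below 0.006 m), for 0.2 s.
3. the ram's weight rests on the block (over 15 N) while the fingers still grip the crank's handle (squeezing it with over 12 N) (contact force between ram and block above 15 N and contact force between the fingers and grip above 12 N), for 0.2 s.
At the end, for the whole second after the job is handed in: The ram rests still on the block with its own weight (18 to 60 N, under 3 mm/s), the trip lever is still down (over 0.5 rad) and the pawl out (nose over 44 mm from the wheel's centre), block and strip lie within 8 mm of where they were (contact force between ram and block between 18 and 60 N and velocity of joint ram between -0.003 and 0.003 m/s and value of joint ram above 0.02 m and value of joint trip_lever above 0.5 rad and distance between pawl_nose and wheel_centre above 0.044 m and distance of each of block, strip from where it was at the start of the episode below 0.008 m); the robot touches nothing.
It fails at once if the ram runs down faster than 60 mm/s (velocity of joint ram above 0.06 m/s).
It fails at once if the ram is driven or dropped onto the block with more than 120 N (contact force between ram and block above 120 N).
It fails at once if the block or the strip is shifted by more than 12 mm (distance of any of block, strip from where it was at the start of the episode above 0.012 m).
It fails at once if a bystander is pushed more than 30 mm (distance of any of block_a, masking_tape, tape_measure, pencil, screwdriver_red, chisel_wide, spring_clamp_b from where it was at the start of the episode above 0.03 m).
It also fails if it takes over 64 s, if anything falls off the work surface, if the arm or the gripper's body presses on something with over 40 N, if the wrist force passes 120 N, or if a joint passes its speed limit or range.

## Working session

There is one attempt and no reset: what is moved stays moved. The work goes in short steps, Python scripts to look and compute and a tool call to move; the robot and the scene stay as the last step left them, time stands still between calls to the robot, and variables do not carry over. Pictures are saved under pics/ and viewed, at most 10 in all, crops included, and the job is handed in when it is done.

Besides the shell and the picture viewer there is one more tool, called after "Request:" by a JSON object that holds its "api" and its "payload". jog_arm: Moves the arm, as the interface text tells. Its arguments: {"type":"object","properties":{"series":{"type":"array","items":{"type":"object","properties":{"linear":{"type":"array","items":{"type":"number"}},"dr":{"type":"array","items":{"type":"number"}}}}},"grip":{"type":"number"}},"required":["series"]}

```bash
mkdir -p pics; ls; python3 - <<'E'
from bench import sensors, read_camera, get_calibration, r
import cv2, numpy as np
for n in ["scene","side"]:
    im=read_camera(n); cv2.imwrite(f"pics/{n}0.png",im[:,:,::-1])
    c=get_calibration(n); print(n,np.round(c["K"],1).tolist(),np.round(c["world_from_camera"],3).tolist(),[k for k in c])
s=sensors.get_state(); print(s)
E
```

```text
pics
scene [[350.4, 0.0, 261.7], [0.0, 350.4, 189.2], [0.0, 0.0, 1.0]] [[0.52, 0.46, -0.72, -0.32], [-0.854, 0.275, -0.441, -0.489], [-0.005, 0.845, 0.536, 0.816], [0.0, 0.0, 0.0, 1.0]] ['K', 'world_from_camera']
side [[443.1, 0.0, 247.1], [0.0, 443.1, 192.9], [0.0, 0.0, 1.0]] [[0.957, 0.216, -0.191, 0.324], [-0.289, 0.721, -0.63, -0.7], [0.002, 0.658, 0.753, 1.078], [0.0, 0.0, 0.0, 1.0]] ['K', 'world_from_camera']
{'time_s': 0.1, 'qpos': array([ 1.14601682e+00,  3.20225152e-01,  1.56555713e+00, -3.85562178e-06,
        1.25743798e+00, -2.00033954e-02]), 'qvel': array([-0.00016915, -0.00098023, -0.0032192 , -0.00222064, -0.00085778,
        0.00132794]), 'tau': array([-1.76217686e-04, -4.16407228e+01, -2.34704751e+01, -8.63786431e-05,
        4.89081649e-03,  1.15802855e-06]), 'tcp_pos': array([0.2262636 , 0.52813345, 0.23056793]), 'orientation': array([ 2.01008565e-01,  9.79589146e-01, -7.94166496e-04, -1.77706563e-04]), 'contact_force': array([-0.2845168 , -0.04080283, -0.48180222]), 'wrist_torque': array([-0.03830325,  0.02522453,  0.04770475]), 'finger_force': 0.0, 'gripper_width': 0.9991907493793744}
```

```bash
python3 - <<'E'
import cv2
for n in ["scene","side"]:
    cv2.imwrite(f"pics/{n}0b.png",cv2.resize(cv2.imread(f"pics/{n}0.png"),(800,600),interpolation=cv2.INTER_CUBIC))
E
```

```text
(no output)
```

View pics/scene0b.png

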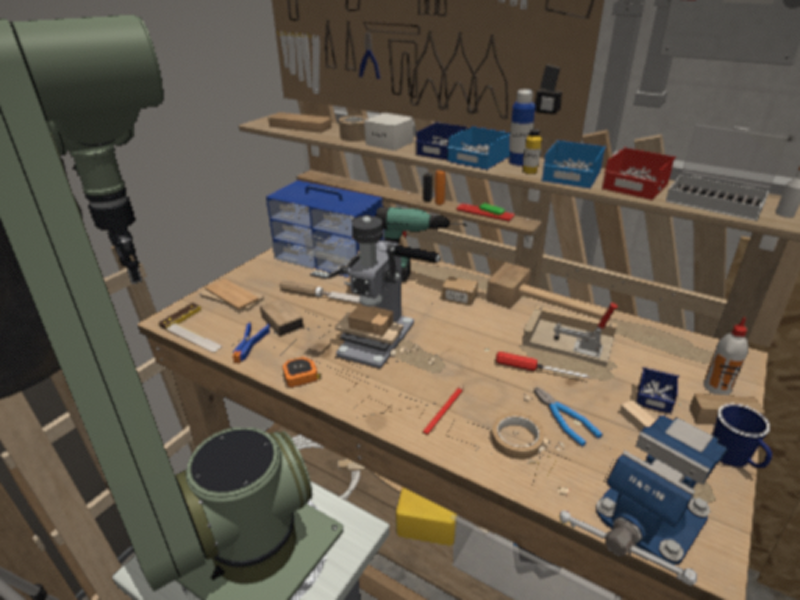

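View pics/side0b.png

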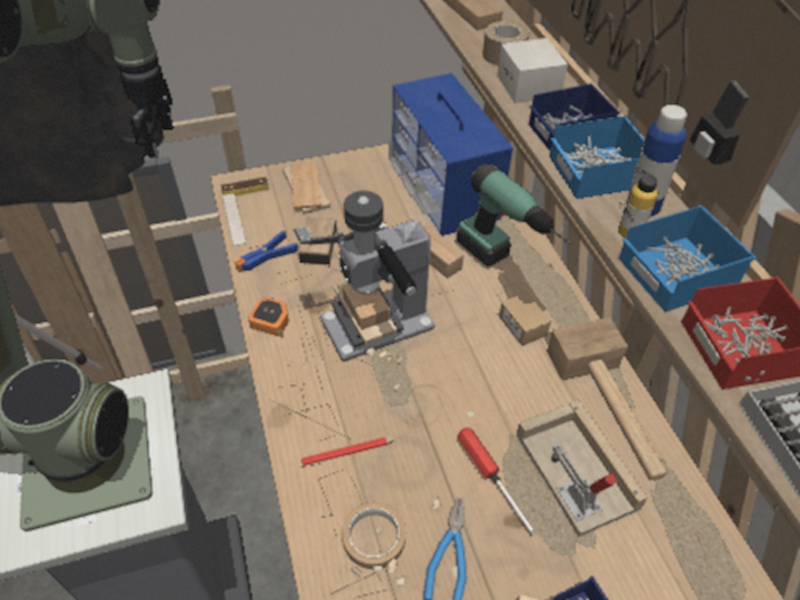

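The scene and side views show the press centred at about (375,290) and (375,270) in the enlarged pictures. The crank grip is black, at (418,255) in scene and (397,268) in side. I'll zoom in for exact points.

```bash
python3 - <<'E'
import cv2, numpy as np
a=cv2.imread("pics/scene0.png")[130:240,200:300]; b=cv2.imread("pics/side0.png")[120:230,190:290]
f=lambda i:cv2.resize(i,(400,440),interpolation=cv2.INTER_CUBIC)
c=np.hstack([f(a),f(b)]); c=cv2.convertScaleAbs(c,alpha=1.6,beta=10)
for k in range(0,100,10):
    for o in (0,400): cv2.line(c,(o+4*k,0),(o+4*k,6 if k%50 else 14),(0,0,255),1)
for k in range(0,110,10): cv2.line(c,(0,4*k),(6,4*k),(0,0,255),1)
cv2.imwrite("pics/crop1.png",c)
E
```

```text
(no output)
```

View pics/crop1.png

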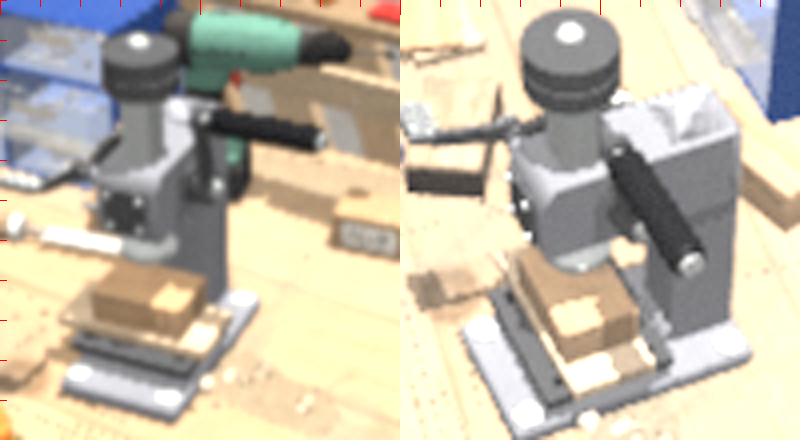

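The crop shows these features. In scene (left), the foot corners are at (65,385), (175,412) and (255,298), the grip ends at (215,120) and (322,138), the weight's top at (140,42), and the trip lever's pad at about (20,180). In side, the same features sit at (467,335), (515,435), (748,355), (618,152), (690,262), (570,30) and (430,135).

```bash
cat > h.py <<'E'
import numpy as np, cv2
from bench import sensors, read_camera, get_calibration, r
from scipy.spatial.transform import Rotation as R
def ray(n,p,c=None):
    c=c or get_calibration(n); K=np.array(c["K"]);T=np.array(c["world_from_camera"])
    d=np.linalg.inv(K)@[p[0],p[1],1]; d=T[:3,:3]@[d[0],-d[1],-d[2]]; return T[:3,3],d/np.linalg.norm(d)
def plane(n,p,z,c=None):
    o,d=ray(n,p,c); return o+d*(z-o[2])/d[2]
def tri(a,b):
    A=np.zeros((3,3));v=np.zeros(3)
    for o,d in (a,b):
        P=np.eye(3)-np.outer(d,d);A+=P;v+=P@o
    x=np.linalg.solve(A,v); return x,[np.linalg.norm(np.cross(x-o,d)) for o,d in (a,b)]
def proj(n,X,c=None):
    c=c or get_calibration(n); K=np.array(c["K"]);T=np.linalg.inv(c["world_from_camera"])
    q=T[:3,:3]@X+T[:3,3]; q=K@[q[0],-q[1],-q[2]]; return q[:2]/q[2]
E
python3 - <<'E'
from h import *
S=lambda u,v:(200+u/4-.4,130+v/4-.4); D=lambda u,v:(190+(u-400)/4-.4,120+v/4-.4)
P={"FL":((65,380),(467,330)),"FR":((175,408),(515,432)),"BR":((255,296),(748,350)),"gin":((212,120),(618,152)),"gout":((321,138),(690,262)),"wtop":((140,42),(570,31)),"pad":((20,180),(430,135))}
for k,(a,b) in P.items():
    x,e=tri(ray("scene",S(*a)),ray("side",D(*b))); print(k,x.round(4),np.round(e,4))
    if k[0] in "FB": print("  planes",plane("scene",S(*a),.01).round(3),plane("side",D(*b),.01).round(3))
E
```

```text
FL [0.4604 0.1876 0.0168] [0.0003 0.0003]
  planes [0.467 0.194 0.01 ] [0.461 0.193 0.01 ]
FR [0.4704 0.073  0.0259] [0.0006 0.0006]
  planes [0.486 0.084 0.01 ] [0.473 0.085 0.01 ]
BR [0.6636 0.1056 0.0182] [0.0012 0.0012]
  planes [0.675 0.113 0.01 ] [0.666 0.11  0.01 ]
gin [0.5549 0.0852 0.2739] [0.0038 0.0038]
gout [ 0.5707 -0.0131  0.2731] [0.0003 0.0003]
wtop [0.5397 0.1426 0.3355] [0.0013 0.0013]
pad [0.45   0.2024 0.2242] [0.0065 0.0065]
```

Press pose found: ram axis at about (0.540, 0.143), yaw about 0.15. The grip is at about (0.564, 0.036, 0.268) and the pad near (0.45, 0.20, 0.22). The heights agree with the given sizes. First I'll lift and turn the tool square to the press.

Request:
{"api": "jog_arm", "payload": {"series": [{"linear": [0, 0, -17], "dr": [0, 0, 0.1016]}, {"linear": [0, 0, -17], "dr": [0, 0, 0.1016]}, {"linear": [0, 0, -17], "dr": [0, 0, 0.1016]}, {"linear": [0, 0, -17], "dr": [0, 0, 0.1016]}, {"linear": [0, 0, -17], "dr": [0, 0, 0.1016]}, {"linear": [0, 0, -17], "dr": [0, 0, 0.1016]}, {"linear": [0, 0, -17], "dr": [0, 0, 0.1016]}, {"linear": [0, 0, -17], "dr": [0, 0, 0.1016]}, {"linear": [0, 0, -17], "dr": [0, 0, 0.1016]}, {"linear": [0, 0, -17], "dr": [0, 0, 0.1016]}], "grip": 0}}

```text
time_s: 0.93
tcp_pos: [0.2264, 0.5283, 0.4017]
orientation: [0.654, 0.756, -0.0, 0.0]
contact_force: [-0.1, -0.9, 0.0]
gripper_width: -0.001
finger_force: 0.0
```

Request:
{"api": "jog_arm", "payload": {"series": [{"linear": [-35, 14, 0]}, {"linear": [-35, 14, 0]}, {"linear": [-35, 14, 0]}, {"linear": [-35, 14, 0]}, {"linear": [-35, 14, 0]}, {"linear": [-35, 14, 0]}, {"linear": [-35, 14, 0]}, {"linear": [-35, 14, 0]}, {"linear": [-35, 14, 0]}, {"linear": [-35, 14, 0]}]}}

```text
invalid input at $.series[0]: expected keys linear, dr
```

```bash
python3 - <<'E'
from h import *
c=get_calibration("wrist"); s=sensors.get_state(); im=read_camera("wrist"); cv2.imwrite("pics/w1.png",im[:,:,::-1])
np.savez("w1.npz",K=c["K"],T=c["world_from_camera"]); print(s["tcp_pos"],s["qpos"].round(3),np.round(c["world_from_camera"],3).tolist(),np.round(c["K"],1).tolist())
E
```

```text
[0.22636019 0.52828581 0.40167288] [ 1.146  0.269  1.22  -0.     1.654  1.001] [[0.99, -0.137, -0.046, 0.214], [0.145, 0.936, 0.32, 0.611], [-0.0, -0.324, 0.946, 0.544], [0.0, 0.0, 0.0, 1.0]] [[293.4, 0.0, 253.7], [0.0, 293.4, 187.1], [0.0, 0.0, 1.0]]
```

View pics/w1.png

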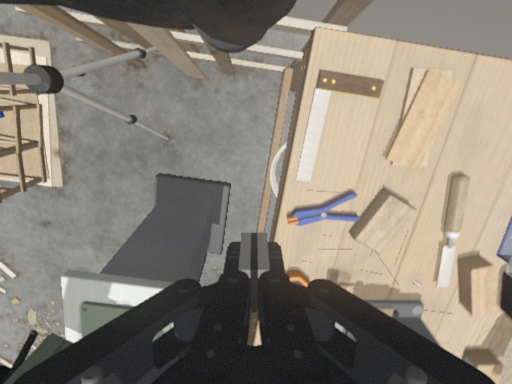

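The move was refused because each row needs a "dr". The wrist picture is still over the left end of the bench, with the camera mounted about 80 mm to the tool's +x and the fingertip at (255,240). I'll repeat the move.

Request:
{"api": "jog_arm", "payload": {"series": [{"linear": [-35, 14, 0], "dr": [0, 0, 0]}, {"linear": [-35, 14, 0], "dr": [0, 0, 0]}, {"linear": [-35, 14, 0], "dr": [0, 0, 0]}, {"linear": [-35, 14, 0], "dr": [0, 0, 0]}, {"linear": [-35, 14, 0], "dr": [0, 0, 0]}, {"linear": [-35, 14, 0], "dr": [0, 0, 0]}, {"linear": [-35, 14, 0], "dr": [0, 0, 0]}, {"linear": [-35, 14, 0], "dr": [0, 0, 0]}, {"linear": [-35, 14, 0], "dr": [0, 0, 0]}, {"linear": [-35, 14, 0], "dr": [0, 0, 0]}]}}

```text
time_s: 1.82
tcp_pos: [0.4174, 0.2015, 0.4005]
orientation: [0.651, 0.759, -0.0, -0.0]
contact_force: [1.3, 0.3, 0.5]
gripper_width: 0.001
finger_force: 0.0
```

```bash
python3 - <<'E'
from h import *
c=get_calibration("wrist"); s=sensors.get_state(); im=read_camera("wrist"); cv2.imwrite("pics/w2.png",im[:,:,::-1])
np.savez("w2.npz",K=c["K"],T=c["world_from_camera"]); print(s["tcp_pos"],s["qpos"].round(3))
C=dict(K=c["K"],world_from_camera=c["world_from_camera"])
print("pad expected px",proj("wrist",np.array([.45,.2024,.2242]),C), "tip",proj("wrist",s["tcp_pos"],C))
E
```

```text
[0.41743114 0.2015297  0.40053233] [0.425 0.078 1.46  0.    1.604 0.273]
pad expected px [282.65023431 169.29425572] tip [253.85464809 247.16300494]
```

View pics/w2.png

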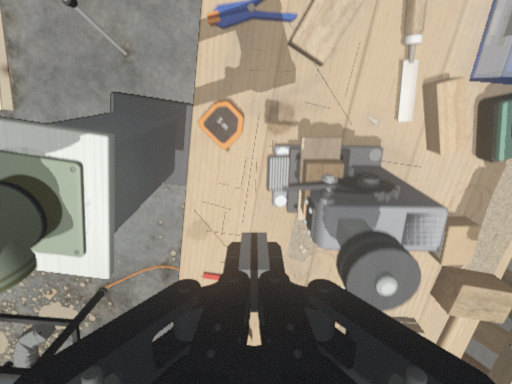

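The pad shows as a ribbed grey plate near (280,171), close to the predicted (283,169). The lever runs right to the wheel at (365,183). I'll crop once for its edges.

```bash
python3 - <<'E'
import cv2
c=cv2.resize(cv2.imread("pics/w2.png")[135:215,255:365],None,fx=7,fy=7,interpolation=cv2.INTER_CUBIC)
cv2.imwrite("pics/w2c.png",c)
E
```

```text
(no output)
```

View pics/w2c.png

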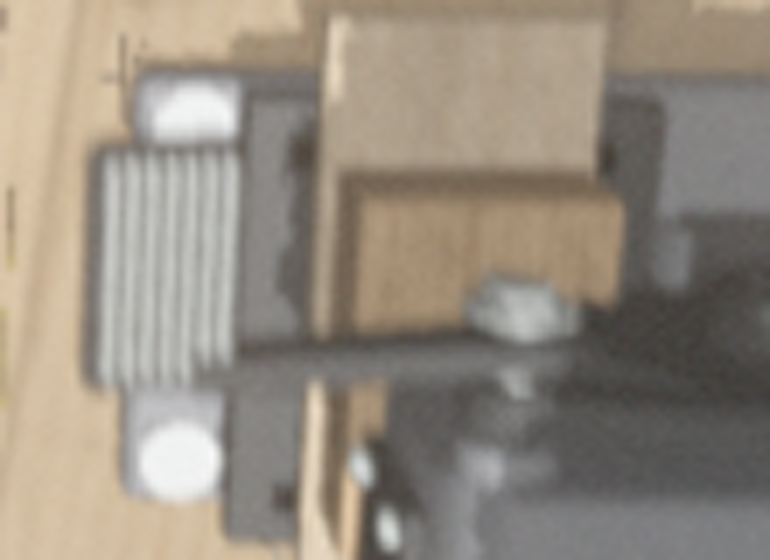

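Pad edges in full-picture pixels are x 268–289 and y 156–190, so the centre is about (278.4,172.8).

```bash
python3 - <<'E'
from h import *
w=np.load("w2.npz"); C=dict(K=w["K"],world_from_camera=w["T"])
p=(278.3,172.7)
for z in (.20,.21,.22,.23): print(z,plane("w",p,z,C).round(4))
rw=ray("w",p,C)
S=lambda u,v:(200+u/4-.4,130+v/4-.4); D=lambda u,v:(190+(u-400)/4-.4,120+v/4-.4)
print(tri(rw,ray("side",D(430,135))),tri(rw,ray("scene",S(20,180))))
# weight knob px (388,287) z .337 ; foot bolts
print(plane("w",(388,287),.335,C).round(4), "bolts z.02",plane("w",(255+180/7,135+460/7),.02,C).round(4),plane("w",(255+190/7,135+105/7),.02,C).round(4))
for q in [(102,152),(102,385),(235,152),(232,360)]: print(plane("w",(255+q[0]/7,135+q[1]/7),.215,C).round(4))
E
```

```text
0.2 [0.449  0.1912 0.2   ]
0.21 [0.4477 0.1939 0.21  ]
0.22 [0.4464 0.1966 0.22  ]
0.23 [0.4451 0.1993 0.23  ]
(array([0.44835103, 0.19665296, 0.2205462 ]), [np.float64(0.001984415121376984), np.float64(0.001984415121376935)]) (array([0.44399505, 0.20087956, 0.2336626 ]), [np.float64(0.0008459474225051869), np.float64(0.0008459474225052428)])
[0.5413 0.1429 0.335 ] bolts z.02 [0.4867 0.0883 0.02  ] [0.4715 0.1854 0.02  ]
[0.4338 0.2124 0.215 ]
[0.4407 0.1727 0.215 ]
[0.4553 0.2157 0.215 ]
[0.4615 0.1805 0.215 ]
```

Request:
{"api": "jog_arm", "payload": {"series": [{"linear": [-5, 14.5, 0], "dr": [0, 0, 0]}, {"linear": [-5, 14.5, 0], "dr": [0, 0, 0]}, {"linear": [0, 0, 20], "dr": [0, 0, 0]}, {"linear": [0, 0, 22], "dr": [0, 0, 0]}, {"linear": [0, 0, 22], "dr": [0, 0, 0]}, {"linear": [0, 0, 22], "dr": [0, 0, 0]}, {"linear": [0, 0, 22], "dr": [0, 0, 0]}, {"linear": [0, 0, 22], "dr": [0, 0, 0]}, {"linear": [0, 0, 20], "dr": [0, 0, 0]}, {"linear": [0, 0, 10], "dr": [0, 0, 0]}]}}

```text
time_s: 2.7
tcp_pos: [0.4465, 0.1987, 0.2381]
orientation: [0.651, 0.759, -0.002, -0.001]
contact_force: [-0.8, -0.8, -0.9]
gripper_width: 0.0
finger_force: 0.0
```

Request:
{"api": "jog_arm", "payload": {"series": [{"linear": [0, 0, 3], "dr": [0, 0, 0]}, {"linear": [0, 0, 3], "dr": [0, 0, 0]}, {"linear": [0, 0, 3], "dr": [0, 0, 0]}, {"linear": [0, 0, 3], "dr": [0, 0, 0]}, {"linear": [0, 0, 3], "dr": [0, 0, 0]}, {"linear": [0, 0, 3], "dr": [0, 0, 0]}, {"linear": [0, 0, 3], "dr": [0, 0, 0]}, {"linear": [0, 0, 2], "dr": [0, 0, 0]}, {"linear": [0, 0, 1], "dr": [0, 0, 0]}, {"linear": [0, 0, 0], "dr": [0, 0, 0]}]}}

```text
time_s: 3.53
tcp_pos: [0.4473, 0.1978, 0.2171]
orientation: [0.652, 0.758, -0.0, -0.0]
contact_force: [-0.3, -0.5, 0.1]
gripper_width: -0.002
finger_force: 0.0
```

Request:
{"api": "jog_arm", "payload": {"series": [{"linear": [0, 0, 3], "dr": [0, 0, 0]}, {"linear": [0, 0, 3], "dr": [0, 0, 0]}, {"linear": [0, 0, 3], "dr": [0, 0, 0]}, {"linear": [0, 0, 3], "dr": [0, 0, 0]}, {"linear": [0, 0, 3], "dr": [0, 0, 0]}, {"linear": [0, 0, 3], "dr": [0, 0, 0]}, {"linear": [0, 0, 2], "dr": [0, 0, 0]}, {"linear": [0, 0, 1], "dr": [0, 0, 0]}, {"linear": [0, 0, 0], "dr": [0, 0, 0]}, {"linear": [0, 0, 0], "dr": [0, 0, 0]}]}}

```text
time_s: 4.37
tcp_pos: [0.4479, 0.198, 0.1972]
orientation: [0.652, 0.758, 0.001, 0.0]
contact_force: [0.5, -1.0, 8.0]
gripper_width: 0.003
finger_force: 3.7
```

Request:
{"api": "jog_arm", "payload": {"series": [{"linear": [0, 0, 2], "dr": [0, 0, 0]}, {"linear": [0, 0, 2], "dr": [0, 0, 0]}, {"linear": [0, 0, 2], "dr": [0, 0, 0]}, {"linear": [0, 0, 2], "dr": [0, 0, 0]}, {"linear": [0, 0, 1], "dr": [0, 0, 0]}, {"linear": [0, 0, 1], "dr": [0, 0, 0]}, {"linear": [0, 0, 1], "dr": [0, 0, 0]}, {"linear": [0, 0, 1], "dr": [0, 0, 0]}, {"linear": [0, 0, 0], "dr": [0, 0, 0]}, {"linear": [0, 0, 0], "dr": [0, 0, 0]}]}}

```text
time_s: 5.2
tcp_pos: [0.449, 0.1983, 0.1952]
orientation: [0.652, 0.758, 0.005, 0.003]
contact_force: [-17.5, -7.9, 65.1]
gripper_width: 0.0
finger_force: 33.2
```

The force points up and towards the front, which fits a pad tilted forward against its stop. I'll raise the tool and check by picture.

Request:
{"api": "jog_arm", "payload": {"series": [{"linear": [0, 0, -10], "dr": [0, 0, 0]}, {"linear": [0, 0, -20], "dr": [0, 0, 0]}, {"linear": [0, 0, -25], "dr": [0, 0, 0]}, {"linear": [0, 0, -25], "dr": [0, 0, 0]}, {"linear": [0, 0, -25], "dr": [0, 0, 0]}, {"linear": [0, 0, -25], "dr": [0, 0, 0]}, {"linear": [0, 0, -25], "dr": [0, 0, 0]}, {"linear": [0, 0, -25], "dr": [0, 0, 0]}, {"linear": [0, 0, -25], "dr": [0, 0, 0]}, {"linear": [0, 0, -15], "dr": [0, 0, 0]}], "grip": 85}}

```text
time_s: 6.03
tcp_pos: [0.4473, 0.1979, 0.4062]
orientation: [0.652, 0.758, 0.001, 0.0]
contact_force: [-0.2, -0.3, 0.1]
gripper_width: 0.999
finger_force: 0.0
```

```bash
python3 - <<'E'
from h import *
c=get_calibration("wrist"); s=sensors.get_state(); im=read_camera("wrist"); cv2.imwrite("pics/w3.png",im[:,:,::-1])
np.savez("w3.npz",K=c["K"],T=c["world_from_camera"]); print(s["tcp_pos"],s["contact_force"])
b=read_camera("side")[120:180,190:265,::-1]
a=cv2.resize(im[140:220,200:330,::-1],(780,360),interpolation=cv2.INTER_CUBIC)
o=np.vstack([im[130:210,190:300,::-1]]); o=cv2.resize(o,(440,320),interpolation=cv2.INTER_CUBIC)
b0=cv2.imread("pics/side0.png")[120:180,190:265]
g=lambda i:cv2.resize(i,(360,288),interpolation=cv2.INTER_CUBIC)
side=np.vstack([g(b0),g(b)]); side=cv2.copyMakeBorder(side,0,0,0,440,0)
side[:320,360:]=o; cv2.imwrite("pics/w3c.png",cv2.convertScaleAbs(side,alpha=1.3))
E
```

```text
[0.44730503 0.19794472 0.40616737] [-0.19488139 -0.30995525  0.11740217]
```

View pics/w3c.png

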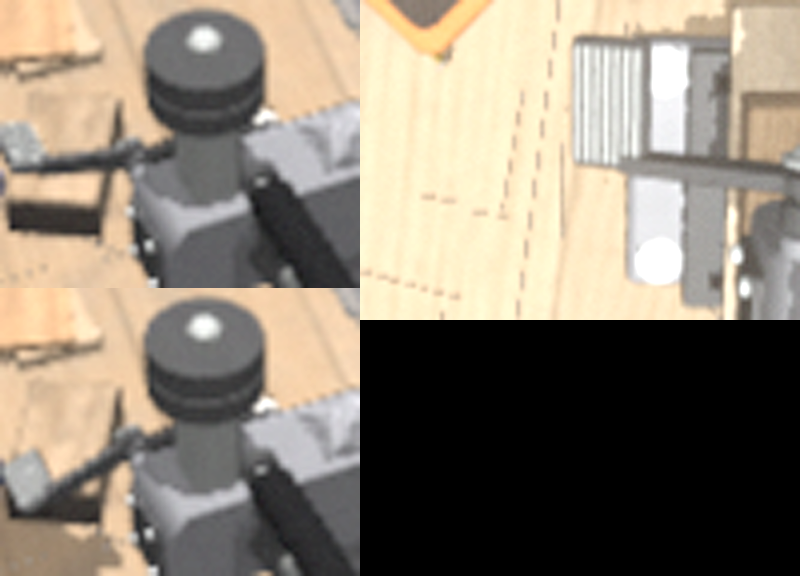

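In the side view (left: before above, after below), the pad dropped from row 140 to row 190 (crop pixels), about 38 mm, so the lever is at its stop. Next is the crank. I'll lean the hand outboard by 0.6 rad about the closing axis so the camera and body clear the press.

Request:
{"api": "jog_arm", "payload": {"series": [{"linear": [-24.3, 9.1, 0], "dr": [0, 0, 0]}, {"linear": [-24.3, 9.1, 0], "dr": [0, 0, 0]}, {"linear": [-24.3, 9.1, 0], "dr": [0, 0, 0]}, {"linear": [-24.3, 9.1, 0], "dr": [0, 0, 0]}, {"linear": [-24.3, 9.1, 0], "dr": [0, 0, 0]}, {"linear": [-24.3, 9.1, 0], "dr": [0, 0, 0]}, {"linear": [-24.3, 9.1, 0], "dr": [0, 0, 0]}, {"linear": [-24.3, 9.1, 0], "dr": [0, 0, 0]}, {"linear": [-24.3, 9.1, 0], "dr": [0, 0, 0]}, {"linear": [-24.3, 9.1, 0], "dr": [0, 0, 0]}]}}

```text
time_s: 6.97
tcp_pos: [0.5735, -0.0299, 0.4018]
orientation: [0.652, 0.758, -0.001, -0.002]
contact_force: [0.8, 0.4, 0.3]
gripper_width: 0.995
finger_force: 0.0
```

Request:
{"api": "jog_arm", "payload": {"series": [{"linear": [0, 0, 0], "dr": [0, 0.1, 0]}, {"linear": [0, 0, 0], "dr": [0, 0.1, 0]}, {"linear": [0, 0, 0], "dr": [0, 0.1, 0]}, {"linear": [0, 0, 0], "dr": [0, 0.1, 0]}, {"linear": [0, 0, 0], "dr": [0, 0.1, 0]}, {"linear": [0, 0, 0], "dr": [0, 0.1, 0]}, {"linear": [-8, 0, 11], "dr": [0, 0, 0]}, {"linear": [-8, 0, 11], "dr": [0, 0, 0]}, {"linear": [-8, 0, 11], "dr": [0, 0, 0]}, {"linear": [-7, 0, 12], "dr": [0, 0, 0]}]}}

```text
time_s: 7.8
tcp_pos: [0.573, -0.0292, 0.3466]
orientation: [0.624, 0.723, 0.192, -0.226]
contact_force: [0.2, -0.4, -0.1]
gripper_width: 0.999
finger_force: 0.0
```

```bash
python3 - <<'E'
from h import *
c=get_calibration("wrist"); s=sensors.get_state(); im=read_camera("wrist"); cv2.imwrite("pics/w4.png",im[:,:,::-1])
np.savez("w4.npz",K=c["K"],T=c["world_from_camera"]); print(s["tcp_pos"],s["qpos"].round(3)); print(R.from_quat(s["orientation"]).as_matrix().round(3))
C=dict(K=c["K"],world_from_camera=c["world_from_camera"])
for X in ([.5645,.0365,.2673],[.5707,-.0131,.2731],[.557,.085,.267],[.5848,.0396,.19]): print(proj("w",np.array(X),C).round(0))
E
```

```text
[ 0.5730351  -0.02924956  0.34656635] [-0.35   0.39   1.309  0.527  1.737 -0.488]
[[-0.12   0.989 -0.087]
 [ 0.815  0.148  0.56 ]
 [ 0.566 -0.004 -0.824]]
[256. 176.]
[254. 233.]
[255. 125.]
[274. 197.]
```

View pics/w4.png

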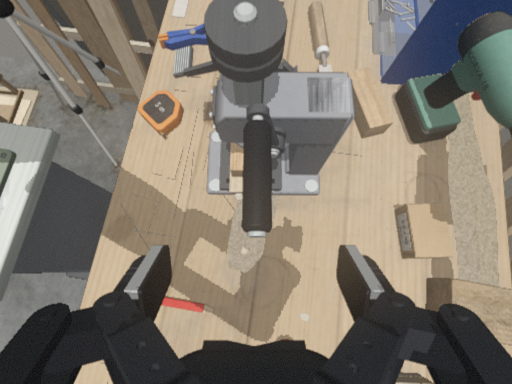

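The grip spans rows 115–233 at column 257, exactly as predicted, with the fingers square to it. I'll advance 117 mm along the tool and close.

Request:
{"api": "jog_arm", "payload": {"series": [{"linear": [0.5, 0.5, 15], "dr": [0, 0, 0]}, {"linear": [0.5, 0.5, 15], "dr": [0, 0, 0]}, {"linear": [0.5, 0.5, 15], "dr": [0, 0, 0]}, {"linear": [0.5, 0.5, 15], "dr": [0, 0, 0]}, {"linear": [0, 0, 15], "dr": [0, 0, 0]}, {"linear": [0, 0, 13], "dr": [0, 0, 0]}, {"linear": [0, 0, 12], "dr": [0, 0, 0]}, {"linear": [0, 0, 10], "dr": [0, 0, 0]}, {"linear": [0, 0, 6], "dr": [0, 0, 0]}, {"linear": [0, 0, 1], "dr": [0, 0, 0]}]}}

```text
time_s: 8.68
tcp_pos: [0.5647, 0.0389, 0.2528]
orientation: [0.623, 0.724, 0.192, -0.225]
contact_force: [-0.3, 0.6, -0.7]
gripper_width: 0.993
finger_force: 0.0
```

Request:
{"api": "jog_arm", "payload": {"series": [{"linear": [0, 0, 0], "dr": [0, 0, 0]}, {"linear": [0, 0, 0], "dr": [0, 0, 0]}, {"linear": [0, 0, 0], "dr": [0, 0, 0]}, {"linear": [0, 0, 0], "dr": [0, 0, 0]}, {"linear": [0, 0, 0], "dr": [0, 0, 0]}, {"linear": [0, 0, 0], "dr": [0, 0, 0]}, {"linear": [0, 0, 0], "dr": [0, 0, 0]}, {"linear": [0, 0, 0], "dr": [0, 0, 0]}, {"linear": [0, 0, 0], "dr": [0, 0, 0]}, {"linear": [0, 0, 0], "dr": [0, 0, 0]}], "grip": 0}}

```text
time_s: 9.52
tcp_pos: [0.5656, 0.0378, 0.2546]
orientation: [0.623, 0.724, 0.193, -0.224]
contact_force: [-0.7, -5.4, 3.8]
gripper_width: 0.285
finger_force: 58.7
```

```bash
python3 - <<'E'
from h import *
s=sensors.get_state(); M=R.from_quat(s["orientation"]).as_matrix()
print(s["tcp_pos"].round(4),(s["tcp_pos"]-.019*M[:,2]).round(4),M.round(3).tolist(),s["contact_force"].round(1),s["gripper_width"]*85.4)
E
```

```text
[0.5656 0.0378 0.2546] [0.5672 0.0272 0.2703] [[-0.124, 0.989, -0.084], [0.816, 0.149, 0.558], [0.564, 0.001, -0.826]] [-0.7 -5.4  3.8] 24.305437271418846
```

Gripped: the opening is 24 mm and the force 59 N. The grip's angle is about 0.24 rad to the front of upright. I'll raise the crank about 0.12 rad.

Request:
{"api": "jog_arm", "payload": {"series": [{"linear": [0.2, 1.6, -0.25], "dr": [0, 0, 0]}, {"linear": [0.2, 1.6, -0.25], "dr": [0, 0, 0]}, {"linear": [0.2, 1.6, -0.25], "dr": [0, 0, 0]}, {"linear": [0.2, 1.6, -0.25], "dr": [0, 0, 0]}, {"linear": [0.2, 1.6, -0.25], "dr": [0, 0, 0]}, {"linear": [0.2, 1.6, -0.25], "dr": [0, 0, 0]}, {"linear": [0, 0, 0], "dr": [0, 0, 0]}, {"linear": [0, 0, 0], "dr": [0, 0, 0]}, {"linear": [0, 0, 0], "dr": [0, 0, 0]}, {"linear": [0, 0, 0], "dr": [0, 0, 0]}]}}

```text
time_s: 10.35
tcp_pos: [0.5736, 0.0389, 0.2561]
orientation: [0.623, 0.725, 0.191, -0.225]
contact_force: [-6.4, -6.4, 4.3]
gripper_width: 0.283
finger_force: 58.8
```

```bash
python3 - <<'E'
from h import *
s=sensors.get_state(); M=R.from_quat(s["orientation"]).as_matrix()
print(s["tcp_pos"].round(4),s["contact_force"].round(1),s["wrist_torque"].round(2))
c=get_calibration("wrist"); im=read_camera("wrist"); cv2.imwrite("pics/w5.png",im[:,:,::-1]); np.savez("w5.npz",K=c["K"],T=c["world_from_camera"])
a=read_camera("scene"); b=read_camera("side"); cv2.imwrite("pics/scene5.png",a[:,:,::-1]); cv2.imwrite("pics/side5.png",b[:,:,::-1])
f=lambda i:cv2.resize(i,(400,300),interpolation=cv2.INTER_CUBIC)
o=np.vstack([np.hstack([f(im[0:192,100:356]),f(a[140:215,200:300])]),np.hstack([f(b[115:175,190:270]),f(b[160:235,190:290])])])
cv2.imwrite("pics/c5.png",cv2.convertScaleAbs(o[:,:,::-1],alpha=1.4))
E
```

```text
[0.5736 0.0389 0.2561] [-6.4 -6.4  4.3] [-0.66  0.7   0.4 ]
```

View pics/c5.png

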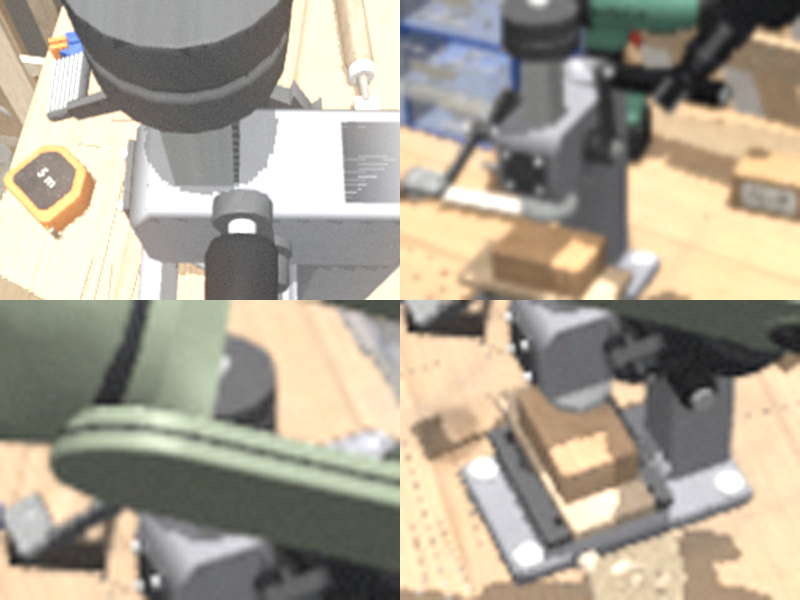

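The hand holds the crank, the lever is down, and about 6 N of forward pull is carried by the hand, so the pawl is unloaded. Now I'll estimate the gap from the foot to the block.

```bash
python3 - <<'E'
from h import *
S=lambda u,v:(200+u/4-.4,130+v/4-.4); D=lambda u,v:(190+(u-400)/4-.4,120+v/4-.4)
for a,b in (((180,303),(568,328)),((207,276),(633,297)),((180,332),(568,360))):
    print(tri(ray("scene",S(*a)),ray("side",D(*b))))
O=np.array([.5405,.143])
for n,px in (("scene",S(152,262)),("side",D(582,270))):
    cam=np.array(get_calibration(n)["world_from_camera"])[:2,3]; u=(cam-O)/np.linalg.norm(cam-O)
    for z in (.11,.12,.13,.14): print(n,z,proj(n,np.r_[O+.026*u,z]).round(1),np.round(px,1))
# grip geometry
C=np.array([.5848,.0396,.19]); s=sensors.get_state(); M=R.from_quat(s["orientation"]).as_matrix(); g=s["tcp_pos"]-.019*M[:,2]-C
print("press x of grasp",g[0]*.988+g[1]*.152, g[2])
E
```

```text
(array([0.51959007, 0.09759597, 0.10058536]), [np.float64(0.0003664087510230382), np.float64(0.0003664087510231443)])
(array([0.57222906, 0.10657955, 0.10031428]), [np.float64(0.0050595270227752195), np.float64(0.005059527022775155)])
(array([0.51805246, 0.09640236, 0.06858338]), [np.float64(0.0013138267780974798), np.float64(0.0013138267780974406)])
scene 0.11 [237.5 200.6] [237.6 195.1]
scene 0.12 [237.3 198.3] [237.6 195.1]
scene 0.13 [237.2 196. ] [237.6 195.1]
scene 0.14 [237.1 193.6] [237.6 195.1]
side 0.11 [234.5 193.4] [235.1 187.1]
side 0.12 [234.4 191.1] [235.1 187.1]
side 0.13 [234.4 188.8] [235.1 187.1]
side 0.14 [234.3 186.5] [235.1 187.1]
press x of grasp -0.01114296098010364 0.08173236853275517
```

```bash
python3 - <<'E'
import numpy as np
def rows(p):
    d=.08*1000*np.c_[-np.diff(np.sin(p)),np.diff(np.cos(p))]
    return [[round(.565*z,1),round(x,1),round(-.825*z,1)] for x,z in d]
print(rows(.14+.09*np.arange(11)));print(rows(1.04+.09*np.arange(11)));print(rows(1.94+.03*np.arange(31)))
E
```

```text
[[np.float64(-0.7), np.float64(-7.1), np.float64(1.1)], [np.float64(-1.1), np.float64(-6.9), np.float64(1.6)], [np.float64(-1.5), np.float64(-6.7), np.float64(2.1)], [np.float64(-1.8), np.float64(-6.5), np.float64(2.6)], [np.float64(-2.1), np.float64(-6.2), np.float64(3.1)], [np.float64(-2.4), np.float64(-5.8), np.float64(3.5)], [np.float64(-2.7), np.float64(-5.4), np.float64(3.9)], [np.float64(-3.0), np.float64(-4.9), np.float64(4.3)], [np.float64(-3.2), np.float64(-4.4), np.float64(4.7)], [np.float64(-3.4), np.float64(-3.9), np.float64(5.0)]]
[[np.float64(-3.6), np.float64(-3.4), np.float64(5.3)], [np.float64(-3.8), np.float64(-2.8), np.float64(5.5)], [np.float64(-3.9), np.float64(-2.2), np.float64(5.7)], [np.float64(-4.0), np.float64(-1.5), np.float64(5.8)], [np.float64(-4.0), np.float64(-0.9), np.float64(5.9)], [np.float64(-4.1), np.float64(-0.3), np.float64(5.9)], [np.float64(-4.1), np.float64(0.4), np.float64(5.9)], [np.float64(-4.0), np.float64(1.0), np.float64(5.9)], [np.float64(-4.0), np.float64(1.7), np.float64(5.8)], [np.float64(-3.9), np.float64(2.3), np.float64(5.6)]]
[[
[... 918 characters left out ...]
np.float64(-0.8), np.float64(1.9), np.float64(1.2)], [np.float64(-0.8), np.float64(1.9), np.float64(1.2)], [np.float64(-0.8), np.float64(2.0), np.float64(1.1)], [np.float64(-0.8), np.float64(2.0), np.float64(1.1)], [np.float64(-0.7), np.float64(2.0), np.float64(1.0)], [np.float64(-0.7), np.float64(2.1), np.float64(1.0)], [np.float64(-0.6), np.float64(2.1), np.float64(0.9)], [np.float64(-0.6), np.float64(2.1), np.float64(0.9)], [np.float64(-0.6), np.float64(2.2), np.float64(0.8)], [np.float64(-0.5), np.float64(2.2), np.float64(0.8)], [np.float64(-0.5), np.float64(2.2), np.float64(0.7)], [np.float64(-0.5), np.float64(2.3), np.float64(0.7)], [np.float64(-0.4), np.float64(2.3), np.float64(0.6)]]
```

Request:
{"api": "jog_arm", "payload": {"series": [{"linear": [-0.7, -7.1, 1.1], "dr": [0, 0, 0]}, {"linear": [-1.1, -6.9, 1.6], "dr": [0, 0, 0]}, {"linear": [-1.5, -6.7, 2.1], "dr": [0, 0, 0]}, {"linear": [-1.8, -6.5, 2.6], "dr": [0, 0, 0]}, {"linear": [-2.1, -6.2, 3.1], "dr": [0, 0, 0]}, {"linear": [-2.4, -5.8, 3.5], "dr": [0, 0, 0]}, {"linear": [-2.7, -5.4, 3.9], "dr": [0, 0, 0]}, {"linear": [-3.0, -4.9, 4.3], "dr": [0, 0, 0]}, {"linear": [0, 0, 0], "dr": [0, 0, 0]}, {"linear": [0, 0, 0], "dr": [0, 0, 0]}]}}

```text
time_s: 11.33
tcp_pos: [0.5217, 0.0315, 0.2271]
orientation: [0.623, 0.725, 0.188, -0.227]
contact_force: [-10.6, -6.0, 0.2]
gripper_width: 0.283
finger_force: 59.1
```

The pawl is out: the crank turns freely with a steady forward pull. Continuing.

Request:
{"api": "jog_arm", "payload": {"series": [{"linear": [-3.2, -4.4, 4.7], "dr": [0, 0, 0]}, {"linear": [-3.4, -3.9, 5.0], "dr": [0, 0, 0]}, {"linear": [-3.6, -3.4, 5.3], "dr": [0, 0, 0]}, {"linear": [-3.8, -2.8, 5.5], "dr": [0, 0, 0]}, {"linear": [-3.9, -2.2, 5.7], "dr": [0, 0, 0]}, {"linear": [-4.0, -1.5, 5.8], "dr": [0, 0, 0]}, {"linear": [-4.0, -0.9, 5.9], "dr": [0, 0, 0]}, {"linear": [-4.1, -0.3, 5.9], "dr": [0, 0, 0]}, {"linear": [0, 0, 0], "dr": [0, 0, 0]}, {"linear": [0, 0, 0], "dr": [0, 0, 0]}]}}

```text
time_s: 12.17
tcp_pos: [0.504, 0.029, 0.1736]
orientation: [0.623, 0.724, 0.189, -0.226]
contact_force: [-6.9, -4.0, -6.4]
gripper_width: 0.285
finger_force: 59.2
```

```bash
cat > f.py <<'E'
from h import *
C=np.array([.5848,.0396,.19]); s=sensors.get_state(); M=R.from_quat(s["orientation"]).as_matrix(); g=s["tcp_pos"]-.019*M[:,2]-C
x=g[0]*.988+g[1]*.152; y=-g[0]*.152+g[1]*.988; p=np.arctan2(-x,g[2])
F=s["contact_force"]; fx=F[0]*.988+F[1]*.152
print("t",s["time_s"],"x,z mm",x*1e3,g[2]*1e3,"y",y*1e3,"r",np.hypot(x,g[2])*1e3,"phi",p,"Ftan",-fx*np.cos(p)-F[2]*np.sin(p),"Frad",-fx*np.sin(p)+F[2]*np.cos(p),F.round(1),"euler",M.round(2).tolist(),s["finger_force"])
E
python3 f.py
```

```text
t 12.1667 x,z mm -81.34214001238604 -0.7500519742618117 y -8.895655708934854 r 81.34559803553422 phi 1.5800170175373545 Ftan 6.32658264043593 Frad 7.513148938538862 [-6.9 -4.  -6.4] euler [[-0.12, 0.99, -0.09], [0.82, 0.15, 0.56], [0.56, -0.01, -0.83]] 59.1505891084671
```

Request:
{"api": "jog_arm", "payload": {"series": [{"linear": [-4.1, 0.4, 5.9], "dr": [0, 0, 0]}, {"linear": [-4.0, 1.0, 5.9], "dr": [0, 0, 0]}, {"linear": [-4.0, 1.7, 5.8], "dr": [0, 0, 0]}, {"linear": [-3.9, 2.3, 5.6], "dr": [0, 0, 0]}, {"linear": [-1.3, 0.9, 1.8], "dr": [0, 0, 0]}, {"linear": [-1.2, 1.0, 1.8], "dr": [0, 0, 0]}, {"linear": [-1.2, 1.0, 1.8], "dr": [0, 0, 0]}, {"linear": [-1.2, 1.1, 1.8], "dr": [0, 0, 0]}, {"linear": [0, 0, 0], "dr": [0, 0, 0]}, {"linear": [0, 0, 0], "dr": [0, 0, 0]}]}}

```text
time_s: 13.0
tcp_pos: [0.5144, 0.0304, 0.1375]
orientation: [0.623, 0.725, 0.191, -0.225]
contact_force: [-4.8, -2.8, -10.7]
gripper_width: 0.283
finger_force: 59.1
```

```bash
python3 f.py
```

```text
t 13.0 x,z mm -70.89265985050189 -36.83737569156737 y -9.132049272469146 r 79.89218652985184 phi 2.0500179175441837 Ftan 7.1196700485754905 Frad 9.534385181152288 [ -4.8  -2.8 -10.7] euler [[-0.12, 0.99, -0.09], [0.82, 0.15, 0.56], [0.56, -0.0, -0.83]] 59.134873151779175
```

Request:
{"api": "jog_arm", "payload": {"series": [{"linear": [-1.2, 1.2, 1.7], "dr": [0, 0, 0]}, {"linear": [-1.2, 1.2, 1.7], "dr": [0, 0, 0]}, {"linear": [-1.1, 1.3, 1.7], "dr": [0, 0, 0]}, {"linear": [-1.1, 1.3, 1.6], "dr": [0, 0, 0]}, {"linear": [-0.5, 0.7, 0.8], "dr": [0, 0, 0]}, {"linear": [0, 0, 0], "dr": [0, 0, 0]}, {"linear": [0, 0, 0], "dr": [0, 0, 0]}, {"linear": [0, 0, 0], "dr": [0, 0, 0]}, {"linear": [0, 0, 0], "dr": [0, 0, 0]}, {"linear": [0, 0, 0], "dr": [0, 0, 0]}]}}

```text
time_s: 13.83
tcp_pos: [0.5204, 0.0312, 0.1286]
orientation: [0.623, 0.725, 0.191, -0.225]
contact_force: [-5.0, -2.1, -12.0]
gripper_width: 0.283
finger_force: 59.1
```

```bash
python3 f.py; python3 - <<'E'
from h import *
a=read_camera("scene"); cv2.imwrite("pics/scene6.png",a[:,:,::-1])
c=cv2.resize(a[150:220,205:285,::-1],(680,595),interpolation=cv2.INTER_CUBIC); cv2.imwrite("pics/c6.png",cv2.convertScaleAbs(c,alpha=1.4))
E
```

```text
t 13.8333 x,z mm -64.87490888932464 -45.7419537448982 y -9.243363558031804 r 79.3793432562816 phi 2.1849230725709075 Ftan 6.77517040359788 Frad 11.214941673523896 [ -5.   -2.1 -12. ] euler [[-0.12, 0.99, -0.09], [0.82, 0.15, 0.56], [0.56, -0.0, -0.83]] 59.1421902179718
```

View pics/c6.png

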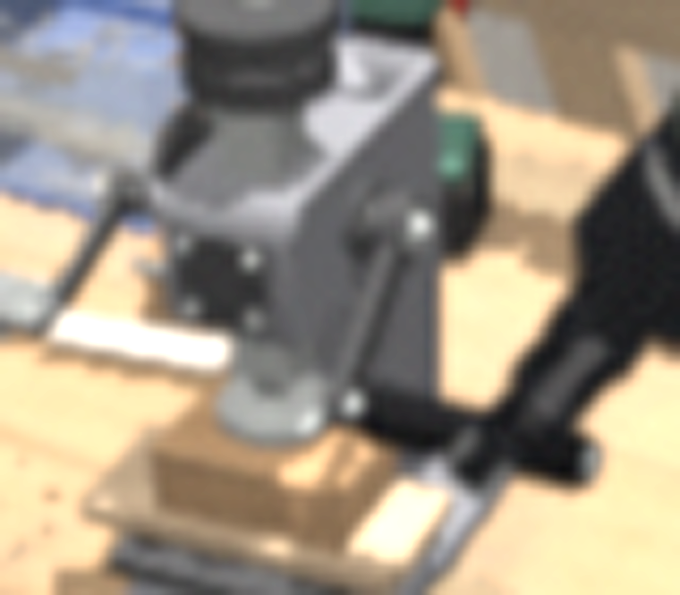

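In the scene view the foot's rim is at (270,440) in the crop, which puts its underside about 7 mm above the block top. The arm still carries the full pull. I'll move 0.24 rad more, then creep.

Request:
{"api": "jog_arm", "payload": {"series": [{"linear": [-1.2, 1.3, 1.7], "dr": [0, 0, 0]}, {"linear": [-1.2, 1.4, 1.7], "dr": [0, 0, 0]}, {"linear": [-1.1, 1.4, 1.6], "dr": [0, 0, 0]}, {"linear": [-1.1, 1.5, 1.6], "dr": [0, 0, 0]}, {"linear": [-1.1, 1.5, 1.6], "dr": [0, 0, 0]}, {"linear": [-1.0, 1.6, 1.5], "dr": [0, 0, 0]}, {"linear": [-1.0, 1.6, 1.5], "dr": [0, 0, 0]}, {"linear": [-1.0, 1.7, 1.4], "dr": [0, 0, 0]}, {"linear": [0, 0, 0], "dr": [0, 0, 0]}, {"linear": [0, 0, 0], "dr": [0, 0, 0]}]}}

```text
time_s: 14.72
tcp_pos: [0.5341, 0.0331, 0.1146]
orientation: [0.623, 0.724, 0.193, -0.224]
contact_force: [-1.4, -3.5, -13.6]
gripper_width: 0.285
finger_force: 59.2
```

```bash
python3 f.py
```

```text
t 14.7167 x,z mm -51.099135051925046 -59.75707345182727 y -9.419832345661911 r 78.6258827014486 phi 2.4341368899505134 Ftan 7.342964636940467 Frad 11.574768746565582 [ -1.4  -3.5 -13.6] euler [[-0.12, 0.99, -0.08], [0.82, 0.15, 0.56], [0.56, 0.0, -0.83]] 59.186822175979614
```

Request:
{"api": "jog_arm", "payload": {"series": [{"linear": [-0.4, 0.8, 0.5], "dr": [0, 0, 0]}, {"linear": [-0.4, 0.8, 0.5], "dr": [0, 0, 0]}, {"linear": [-0.4, 0.8, 0.5], "dr": [0, 0, 0]}, {"linear": [-0.4, 0.8, 0.5], "dr": [0, 0, 0]}, {"linear": [-0.4, 0.8, 0.5], "dr": [0, 0, 0]}, {"linear": [0, 0, 0], "dr": [0, 0, 0]}, {"linear": [0, 0, 0], "dr": [0, 0, 0]}, {"linear": [0, 0, 0], "dr": [0, 0, 0]}, {"linear": [0, 0, 0], "dr": [0, 0, 0]}, {"linear": [0, 0, 0], "dr": [0, 0, 0]}]}}

```text
time_s: 15.55
tcp_pos: [0.5379, 0.0337, 0.1117]
orientation: [0.623, 0.724, 0.193, -0.224]
contact_force: [-1.1, -3.7, -13.0]
gripper_width: 0.283
finger_force: 59.3
```

```bash
python3 f.py
```

```text
t 15.55 x,z mm -47.29560344650836 -62.62088629450649 y -9.469851587523207 r 78.47451500760539 phi 2.4947280136147936 Ftan 6.514130382177069 Frad 11.429535901300005 [ -1.1  -3.7 -13. ] euler [[-0.12, 0.99, -0.08], [0.82, 0.15, 0.56], [0.56, 0.0, -0.83]] 59.25967276096344
```

Request:
{"api": "jog_arm", "payload": {"series": [{"linear": [-0.3, 0.7, 0.4], "dr": [0, 0, 0]}, {"linear": [-0.3, 0.7, 0.4], "dr": [0, 0, 0]}, {"linear": [-0.3, 0.7, 0.4], "dr": [0, 0, 0]}, {"linear": [-0.3, 0.7, 0.4], "dr": [0, 0, 0]}, {"linear": [-0.3, 0.7, 0.4], "dr": [0, 0, 0]}, {"linear": [0, 0, 0], "dr": [0, 0, 0]}, {"linear": [0, 0, 0], "dr": [0, 0, 0]}, {"linear": [0, 0, 0], "dr": [0, 0, 0]}, {"linear": [0, 0, 0], "dr": [0, 0, 0]}, {"linear": [0, 0, 0], "dr": [0, 0, 0]}]}}

```text
time_s: 16.38
tcp_pos: [0.5414, 0.0342, 0.1093]
orientation: [0.623, 0.724, 0.193, -0.224]
contact_force: [0.8, -2.5, -12.0]
gripper_width: 0.286
finger_force: 59.3
```

```bash
python3 f.py
```

```text
t 16.3833 x,z mm -43.75589352591188 -65.05988197840107 y -9.495854594275256 r 78.4051430793568 phi 2.5495294023617543 Ftan 7.004929903608378 Frad 9.694950884993593 [  0.8  -2.5 -12. ] euler [[-0.12, 0.99, -0.08], [0.82, 0.15, 0.56], [0.56, 0.0, -0.83]] 59.324634075164795
```

Request:
{"api": "jog_arm", "payload": {"series": [{"linear": [-0.25, 0.65, 0.35], "dr": [0, 0, 0]}, {"linear": [-0.25, 0.65, 0.35], "dr": [0, 0, 0]}, {"linear": [-0.25, 0.65, 0.35], "dr": [0, 0, 0]}, {"linear": [-0.25, 0.65, 0.35], "dr": [0, 0, 0]}, {"linear": [-0.25, 0.65, 0.35], "dr": [0, 0, 0]}, {"linear": [0, 0, 0], "dr": [0, 0, 0]}, {"linear": [0, 0, 0], "dr": [0, 0, 0]}, {"linear": [0, 0, 0], "dr": [0, 0, 0]}, {"linear": [0, 0, 0], "dr": [0, 0, 0]}, {"linear": [0, 0, 0], "dr": [0, 0, 0]}]}}

```text
time_s: 17.22
tcp_pos: [0.5446, 0.0347, 0.1072]
orientation: [0.623, 0.724, 0.193, -0.224]
contact_force: [1.7, -1.7, -9.9]
gripper_width: 0.287
finger_force: 59.4
```

```bash
python3 f.py
```

```text
t 17.2167 x,z mm -40.46279857766891 -67.14816619960182 y -9.515625191799005 r 78.39715742746259 phi 2.5992710801413885 Ftan 6.326464203662299 Frad 7.79993115037972 [ 1.7 -1.7 -9.9] euler [[-0.12, 0.99, -0.08], [0.82, 0.15, 0.56], [0.56, 0.0, -0.83]] 59.40674185752869
```

Request:
{"api": "jog_arm", "payload": {"series": [{"linear": [-0.25, 0.7, 0.35], "dr": [0, 0, 0]}, {"linear": [-0.25, 0.7, 0.35], "dr": [0, 0, 0]}, {"linear": [-0.25, 0.7, 0.35], "dr": [0, 0, 0]}, {"linear": [-0.25, 0.7, 0.35], "dr": [0, 0, 0]}, {"linear": [-0.25, 0.7, 0.35], "dr": [0, 0, 0]}, {"linear": [0, 0, 0], "dr": [0, 0, 0]}, {"linear": [0, 0, 0], "dr": [0, 0, 0]}, {"linear": [0, 0, 0], "dr": [0, 0, 0]}, {"linear": [0, 0, 0], "dr": [0, 0, 0]}, {"linear": [0, 0, 0], "dr": [0, 0, 0]}]}}

```text
time_s: 18.05
tcp_pos: [0.5482, 0.0352, 0.1051]
orientation: [0.623, 0.724, 0.193, -0.224]
contact_force: [3.7, -0.5, -6.9]
gripper_width: 0.291
finger_force: 59.5
```

```bash
python3 f.py
```

```text
t 18.05 x,z mm -36.885082910612546 -69.17708346427895 y -9.520915446343372 r 78.39628956746982 phi 2.6517406925082283 Ftan 6.372618142801534 Frad 4.377994726062448 [ 3.7 -0.5 -6.9] euler [[-0.12, 0.99, -0.08], [0.82, 0.15, 0.56], [0.56, 0.0, -0.83]] 59.54086661338806
```

Request:
{"api": "jog_arm", "payload": {"series": [{"linear": [-0.2, 0.7, 0.3], "dr": [0, 0, 0]}, {"linear": [-0.2, 0.7, 0.3], "dr": [0, 0, 0]}, {"linear": [-0.2, 0.7, 0.3], "dr": [0, 0, 0]}, {"linear": [-0.2, 0.7, 0.3], "dr": [0, 0, 0]}, {"linear": [-0.2, 0.7, 0.3], "dr": [0, 0, 0]}, {"linear": [0, 0, 0], "dr": [0, 0, 0]}, {"linear": [0, 0, 0], "dr": [0, 0, 0]}, {"linear": [0, 0, 0], "dr": [0, 0, 0]}, {"linear": [0, 0, 0], "dr": [0, 0, 0]}, {"linear": [0, 0, 0], "dr": [0, 0, 0]}]}}

```text
time_s: 18.88
tcp_pos: [0.5516, 0.0357, 0.1033]
orientation: [0.623, 0.724, 0.193, -0.224]
contact_force: [5.0, 1.1, -3.6]
gripper_width: 0.286
finger_force: 59.8
```

```bash
python3 f.py
```

```text
t 18.8833 x,z mm -33.417327263134666 -70.99590918972734 y -9.498184219354467 r 78.46742561781579 phi 2.701663729713683 Ftan 6.157589634059144 Frad 1.1186277818086405 [ 5.   1.1 -3.6] euler [[-0.12, 0.99, -0.08], [0.82, 0.15, 0.56], [0.56, 0.0, -0.83]] 59.78830933570862
```

Request:
{"api": "jog_arm", "payload": {"series": [{"linear": [-0.2, 0.7, 0.3], "dr": [0, 0, 0]}, {"linear": [-0.2, 0.7, 0.3], "dr": [0, 0, 0]}, {"linear": [-0.2, 0.7, 0.3], "dr": [0, 0, 0]}, {"linear": [-0.2, 0.7, 0.2], "dr": [0, 0, 0]}, {"linear": [-0.2, 0.7, 0.2], "dr": [0, 0, 0]}, {"linear": [0, 0, 0], "dr": [0, 0, 0]}, {"linear": [0, 0, 0], "dr": [0, 0, 0]}, {"linear": [0, 0, 0], "dr": [0, 0, 0]}, {"linear": [0, 0, 0], "dr": [0, 0, 0]}, {"linear": [0, 0, 0], "dr": [0, 0, 0]}]}}

```text
time_s: 19.72
tcp_pos: [0.5553, 0.0363, 0.1018]
orientation: [0.623, 0.724, 0.193, -0.224]
contact_force: [5.6, 1.8, -2.3]
gripper_width: 0.286
finger_force: 59.9
```

```bash
python3 f.py
```

```text
t 19.7167 x,z mm -29.678517009829793 -72.53054062237105 y -9.537269400747961 r 78.36768271983148 phi 2.7531920638417504 Ftan 6.246091930440426 Frad -0.10724965196934422 [ 5.6  1.8 -2.3] euler [[-0.12, 0.99, -0.08], [0.82, 0.15, 0.56], [0.57, 0.0, -0.82]] 59.894371032714844
```

Request:
{"api": "jog_arm", "payload": {"series": [{"linear": [-0.2, 0.7, 0.2], "dr": [0, 0, 0]}, {"linear": [-0.2, 0.7, 0.2], "dr": [0, 0, 0]}, {"linear": [-0.2, 0.7, 0.2], "dr": [0, 0, 0]}, {"linear": [-0.2, 0.7, 0.2], "dr": [0, 0, 0]}, {"linear": [-0.2, 0.7, 0.2], "dr": [0, 0, 0]}, {"linear": [0, 0, 0], "dr": [0, 0, 0]}, {"linear": [0, 0, 0], "dr": [0, 0, 0]}, {"linear": [0, 0, 0], "dr": [0, 0, 0]}, {"linear": [0, 0, 0], "dr": [0, 0, 0]}, {"linear": [0, 0, 0], "dr": [0, 0, 0]}]}}

```text
time_s: 20.55
tcp_pos: [0.5588, 0.0368, 0.1006]
orientation: [0.623, 0.724, 0.194, -0.224]
contact_force: [5.6, 1.3, -1.8]
gripper_width: 0.285
finger_force: 59.9
```

```bash
python3 f.py
```

```text
t 20.55 x,z mm -26.1478816264609 -73.77360656454157 y -9.574485624969794 r 78.2704078122197 phi 2.8009731107569777 Ftan 5.979612859171897 Frad -0.18340298537906885 [ 5.6  1.3 -1.8] euler [[-0.12, 0.99, -0.08], [0.82, 0.15, 0.56], [0.57, 0.0, -0.82]] 59.942861795425415
```

Request:
{"api": "jog_arm", "payload": {"series": [{"linear": [-0.15, 0.75, 0.2], "dr": [0, 0, 0]}, {"linear": [-0.15, 0.75, 0.2], "dr": [0, 0, 0]}, {"linear": [-0.15, 0.75, 0.2], "dr": [0, 0, 0]}, {"linear": [-0.15, 0.75, 0.2], "dr": [0, 0, 0]}, {"linear": [-0.15, 0.75, 0.2], "dr": [0, 0, 0]}, {"linear": [0, 0, 0], "dr": [0, 0, 0]}, {"linear": [0, 0, 0], "dr": [0, 0, 0]}, {"linear": [0, 0, 0], "dr": [0, 0, 0]}, {"linear": [0, 0, 0], "dr": [0, 0, 0]}, {"linear": [0, 0, 0], "dr": [0, 0, 0]}]}}

```text
time_s: 21.38
tcp_pos: [0.5597, 0.0372, 0.0998]
orientation: [0.622, 0.724, 0.192, -0.226]
contact_force: [-3.5, -1.8, 8.5]
gripper_width: 0.287
finger_force: 60.8
```

```bash
python3 f.py
```

```text
t 21.3833 x,z mm -25.12320699923226 -74.55881528203979 y -9.325923645635577 r 78.6777761898975 phi 2.8165832407659495 Ftan -6.264386776748234 Frad -6.860265774814536 [-3.5 -1.8  8.5] euler [[-0.12, 0.99, -0.09], [0.81, 0.15, 0.56], [0.57, -0.0, -0.82]] 60.75006544589996
```

Contact: the pull reversed to -6 N, about 70 N on the block. I'll back off 1.4 mm so the hand carries nothing, and hold the grip.

Request:
{"api": "jog_arm", "payload": {"series": [{"linear": [0.1, -0.65, -0.2], "dr": [0, 0, 0]}, {"linear": [0.1, -0.65, -0.2], "dr": [0, 0, 0]}, {"linear": [0, 0, 0], "dr": [0, 0, 0]}, {"linear": [0, 0, 0], "dr": [0, 0, 0]}, {"linear": [0, 0, 0], "dr": [0, 0, 0]}, {"linear": [0, 0, 0], "dr": [0, 0, 0]}, {"linear": [0, 0, 0], "dr": [0, 0, 0]}, {"linear": [0, 0, 0], "dr": [0, 0, 0]}, {"linear": [0, 0, 0], "dr": [0, 0, 0]}, {"linear": [0, 0, 0], "dr": [0, 0, 0]}]}}

```text
time_s: 22.22
tcp_pos: [0.5595, 0.0371, 0.0999]
orientation: [0.622, 0.724, 0.193, -0.226]
contact_force: [-0.7, 0.8, 6.0]
gripper_width: 0.283
finger_force: 60.7
```

```bash
python3 f.py
```

```text
t 22.2167 x,z mm -25.34252542944041 -74.39618406403456 y -9.409002246884187 r 78.59412063527108 phi 2.813278055736638 Ftan -2.4667015105505956 Frad -5.510353991092999 [-0.7  0.8  6. ] euler [[-0.12, 0.99, -0.09], [0.81, 0.15, 0.56], [0.57, -0.0, -0.82]] 60.709338784217834
```

Request:
{"api": "jog_arm", "payload": {"series": [{"linear": [0.2, -0.5, -0.4], "dr": [0, 0, 0]}, {"linear": [0.1, 0, -0.2], "dr": [0, 0, 0]}, {"linear": [0, 0, 0], "dr": [0, 0, 0]}, {"linear": [0, 0, 0], "dr": [0, 0, 0]}, {"linear": [0, 0, 0], "dr": [0, 0, 0]}, {"linear": [0, 0, 0], "dr": [0, 0, 0]}, {"linear": [0, 0, 0], "dr": [0, 0, 0]}, {"linear": [0, 0, 0], "dr": [0, 0, 0]}, {"linear": [0, 0, 0], "dr": [0, 0, 0]}, {"linear": [0, 0, 0], "dr": [0, 0, 0]}]}}

```text
time_s: 23.05
tcp_pos: [0.5596, 0.0369, 0.1001]
orientation: [0.623, 0.724, 0.193, -0.225]
contact_force: [-1.3, 2.8, 5.1]
gripper_width: 0.285
finger_force: 60.6
```

```bash
python3 f.py
```

```text
t 23.05 x,z mm -25.342973401550356 -74.24665564461685 y -9.540077314219385 r 78.4527384814705 phi 2.812658074783794 Ftan -2.439985514264956 Frad -4.577063605917922 [-1.3  2.8  5.1] euler [[-0.12, 0.99, -0.09], [0.82, 0.15, 0.56], [0.57, -0.0, -0.82]] 60.560991168022156
```

The ram rests on the block and the hand adds only about 2 N. Release, then retreat along the tool axis.

Request:
{"api": "jog_arm", "payload": {"series": [{"linear": [0, 0, 0], "dr": [0, 0, 0]}, {"linear": [0, 0, 0], "dr": [0, 0, 0]}, {"linear": [0, 0, 0], "dr": [0, 0, 0]}, {"linear": [0, 0, 0], "dr": [0, 0, 0]}, {"linear": [0, 0, 0], "dr": [0, 0, 0]}, {"linear": [0, 0, 0], "dr": [0, 0, 0]}, {"linear": [0, 0, 0], "dr": [0, 0, 0]}, {"linear": [0, 0, 0], "dr": [0, 0, 0]}, {"linear": [0, 0, 0], "dr": [0, 0, 0]}, {"linear": [0, 0, 0], "dr": [0, 0, 0]}], "grip": 75}}

```text
time_s: 23.88
tcp_pos: [0.5603, 0.0363, 0.0999]
orientation: [0.623, 0.724, 0.193, -0.224]
contact_force: [-0.1, -0.2, -0.0]
gripper_width: 0.882
finger_force: 0.0
```

Request:
{"api": "jog_arm", "payload": {"series": [{"linear": [0, 0, -8], "dr": [0, 0, 0]}, {"linear": [0, 0, -12], "dr": [0, 0, 0]}, {"linear": [0, 0, -18], "dr": [0, 0, 0]}, {"linear": [0, 0, -18], "dr": [0, 0, 0]}, {"linear": [0, 0, -18], "dr": [0, 0, 0]}, {"linear": [0, 0, -18], "dr": [0, 0, 0]}, {"linear": [0, 0, -18], "dr": [0, 0, 0]}, {"linear": [0, 0, -10], "dr": [0, 0, 0]}, {"linear": [0, 0, 0], "dr": [0, 0, 0]}, {"linear": [0, 0, 0], "dr": [0, 0, 0]}]}}

```text
time_s: 24.72
tcp_pos: [0.5705, -0.031, 0.1993]
orientation: [0.623, 0.724, 0.193, -0.224]
contact_force: [1.0, -0.6, -0.6]
gripper_width: 0.881
finger_force: 0.0
```

```bash
python3 - <<'E'
from h import *
s=sensors.get_state(); print(s["tcp_pos"],s["contact_force"],s["gripper_width"])
a=read_camera("scene"); b=cv2.imread("pics/scene6.png")[:,:,::-1]; cv2.imwrite("pics/scene7.png",a[:,:,::-1])
# block/strip front region shift against the picture before contact; lever pad region too
for n,(y0,y1,x0,x1) in dict(block=(196,222,214,250),pad=(180,192,203,222)).items():
    t=b[y0:y1,x0:x1]; m=cv2.matchTemplate(np.ascontiguousarray(a[y0-6:y1+6,x0-6:x1+6]),np.ascontiguousarray(t),cv2.TM_CCOEFF_NORMED); _,v,_,l=cv2.minMaxLoc(m); print(n,v,l[0]-6,l[1]-6)
E
```

```text
[ 0.5704648  -0.03102978  0.19927088] [ 0.97022065 -0.56784074 -0.61061667] 0.8810717788489573
block 0.8812271356582642 0 0
pad 0.9997093081474304 0 0
```

The block and the lever pad haven't moved between the pictures, and the hand is clear. Handing in.

```bash
python3 -c "
from bench import r
print(r.finish_job())"
```

```text
the job is handed in; nothing more can be done
None
```

I've handed the job in. The ram was lowered gently onto the block and the crank released, with the trip lever still down and no shift of the block in the pictures, but no verdict came back. I never saw the pawl itself; I take it to be out because the crank turned back freely.

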